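# Close the test head: hang up the catch can, fit the clamp plate, lock

### The arm

A 6-joint arm with a two-finger parallel gripper is mounted at the origin on the work surface. World frame = base frame: x ahead of the robot, y to its left, z up, the work surface at z = 0. Lengths are in m, angles in rad, forces in N, time in s.
With the tool pointing down it reaches from about 0.3 to 0.775 m from the base axis. Payload 14.6 kg.
Tool frame: the origin (TCP) lies between the finger pads; the fingertips stand 22 mm ahead of it and the grasp point (between the pads) lies 3 mm ahead of it (r.tip_extent is the z of the fingertips in the tool frame, in m); z points along the fingers, y is the direction in which the jaws open and shut (so a half turn about z gives the same grasp; the last joint's range is limited). The gripper opens to 94 mm and grips with 3 to 60 N. Pads are 16 mm wide; open, the fingers measure 119 mm over their backs; the gripper's body (75 mm by 177 mm) begins 78 mm behind the grasp point.
Start: joints at [1.167, 0.3, 1.521, -0, 1.321, -0.067], TCP at [0.182, 0.519, 0.227] pointing down, gripper open.
Joint ranges: [-3.03, 3.03], [-0.79, 2.21], [0.23, 2.52], [-1.04, 4.18], [0, 3.07], [-2.55, 2.55]. Speed limits (rad/s): [2.22, 2.22, 2.57, 3.14, 3.14, 3.14].

### API

Orientations are given as [roll, pitch, yaw] about the fixed x, y, z axes, in that order (R = Rz(yaw) Ry(pitch) Rx(roll)).
In Python, from bench import r gives the robot as it stands.
- The arm moves only by the shell command python3 -m pendant 'ROWS' [FORCE]. ROWS is JSON, a list that holds one entry, the list of rows, each a list of 5 numbers: the finger opening in m, from 0 to 0.094, then the shift along the tool's x, y, z in m, then the turn about the tool's z in rad. A call has 1 to 20 rows; each row is the pose to reach, as a shift and turn from the pose measured when the call began, along the tool's axes at that moment; what a row does not reach only later rows make up. A row lasts 1/10 s, in which the tool goes at most 50 mm and 8.59 degrees, less where a joint would pass 70% of its speed; a pose out of reach is approached as far as the arm can. A call with a gripper value outside its range is refused whole. The fingers move at their own pace and stop on an object; FORCE is the grip in N (left out, the last holds). Time passes only in rows, so rows that repeat a pose let the fingers close. It gives the time, the measured TCP pose, the force and the opening at its end, in the units of the state.
- r.sense(): the state, without advancing time (a new reading comes with each control period).
- r.get_image(name): name is "scene" or "top" or "wrist"; returns the picture (400x640x3 uint8, red, green, blue); there is no depth.
- r.camera_params(name): a dict with "mtx" (3x3 intrinsics, pixels), "R" (3x3) and "t" (3): a world point X has camera coordinates R X + t; the wrist camera has in their place "T_tool_cam" (4x4, takes a point from camera to tool coordinates, whose origin is the TCP and whose axes are the flange's). Camera axes: x right, y down, z forward; pixel columns grow to the right and rows downward; lengths in m; the calibration is good to about 2 mm. A picture is of the moment at which its call begins: read the wrist's pose just before it. camera_params takes no time and is no camera call.
- r.job_done(): hands the job in, once; it reports no verdict.
The state is a dict: "clock": time; "q": joint angles; "qvel": joint speeds; "joint_torque": joint torques, N m; "eef_pos": TCP position; "ee_rot": TCP orientation; "wrist_force": force on the tool from outside, world axes, zero at the start; "moment": the same for the moment, N m; "finger_gap": finger opening in m.
Only numpy, scipy, OpenCV 4.12 (cv2) and the standard library are available. Lean on these libraries where they do the work, as an engineer would, in place of code of your own. Each camera call takes 0.05 s, during which the arm holds its last target. There are 200 camera calls.

### The job

The little steel catch can has been left standing on the seat of the test station: hang it by its arched handle on the hook of the stand, so that it hangs free. Then lower the clamp plate with the two holes over the station's two locating pins until it lies flush on the seat, without letting it drop, and after that push the station's black-knobbed lever fully over, away from the robot. Leave everything else on the table where it is.

Things in the scene. Friction and masses are not known exactly. Their poses are not given: they have to be found in the camera images.
- station: Grey test station, fixed: block 140 x 250 mm (x -70..70, y -85..165 mm), top 40 mm high. Origin on the table under the centre of the round seat; x points away from the robot (yaw within 0.25 rad). Two steel locating pins at x 0, y -45 and +45 mm: diameter 9 mm, the last 8 mm tapering to 4 mm, tops 68 mm above the table (24 mm above the seat).
- seat (a point): Centre of the top face of the round steel seat (68 mm diameter, 44 mm above the table), midway between the pins. Axes as the station's.
- lever (a joint): Station's lever, at x 0, y +130 mm of the station, on a block 70 x 50 x 25 mm. 0 rad = leaning 0.5 rad to the station's -x (towards the robot), 0.5 = upright, 1.0 = stop, fully over to +x. Pivot 62 mm above the table. It stays where it is left; about 1 N at the knob moves it. Starts at 0 to 0.25.
- lever_tip (a point): Centre of the lever's black ball knob (26 mm diameter), 80 mm from the pivot; rod 10 mm thick.
- stand: Hook stand, fixed: steel foot 130 x 100 x 10 mm (x -30..100 mm), post 14 mm thick at x +65 mm, 193 mm high. Origin on the table under the hook's hollow. The hook, an 8 mm round bar at y 0, runs from the post to -x (towards the robot) and turns up at its end, at x -20 mm (top 198 mm above the table). Yaw within 0.3 rad.
- hook (a point): Top of the bar in the hollow of the hook, 180 mm above the table: where the handle is to rest. Tip 18 mm higher than this, bar's underside 8 mm lower. Axes as the stand's.
- can: Steel can, about 160 g, round, open, 60 mm across, 55 mm high. Rigid arched handle of 6 mm bar in its y-z plane, 64 mm wide, opening under it from 55 to 113 mm height; on its apex a black grip block, 14 mm (x) by 22 mm (y), 117 to 147 mm above the can's bottom. Origin: centre of the underside. Starts standing on the seat.
- can_eye (a point): Underside of the apex of the can's handle, on the can's axis, 113 mm above its bottom: what rests on the hook.
- plate: Clamp plate, aluminium, 350 g, 70 (x) x 120 (y) x 10 (z) mm, flat on the table; two 13 mm through holes at x 0, y -45 and +45 mm; fits either way round. Origin: centre of the underside. On top a bridge grip: bar 16 mm (x) by 52 mm (y), 14 mm high, its top 50 mm above the underside, on two posts (y -22, +22 mm).
- blank: Blanking plate: round, 96 mm across, without holes, with the same bridge grip; not to be used.
- beaker: Plain steel beaker without handle, 62 mm across, 75 mm high; bystander.
- gasket: Black rubber ring 60 mm across, 12 mm high; bystander.
- bottle: White plastic bottle 64 mm across, 150 mm high; bystander.
- driver: Screwdriver lying on the table; bystander.
- spanner: Steel spanner lying on the table; bystander.
- gauge: Blue round hand gauge 72 mm across, 26 mm high; bystander.
There are look-alikes about, which are no part of the job. What is shaped like the can but orange or red is not meant.

How it is judged:
On the way, in this order (a step that is already met when the one before it is completed fails the run):
1. the can hangs by its handle on the hook, let go (distance between can_eye and hook below 0.018 m and angle between can's own z axis and vertical below 0.35 rad and contact force between can and stand above 0.3 N and contact force between the fingers and can below 0.05 N and linear speed of can below 0.05 m/s), for 0.3 s.
2. the clamp plate lies flush on the seat over both pins, let go, the can still hanging and the lever not yet over (horizontal distance between plate and seat below 0.005 m and z of plate in the frame of seat below 0.0025 m and angle between plate's own z axis and vertical below 0.03 rad and angle between the y axis of plate and the y axis of station, either way round below 0.07 rad and contact force between the fingers and plate below 0.05 N and distance between can_eye and hook below 0.018 m and angle between can's own z axis and vertical below 0.35 rad and contact force between can and stand above 0.3 N and value of joint lever below 0.6 rad), for 0.2 s.
3. the lever is pushed over (value of joint lever above 0.85 rad and horizontal distance between plate and seat below 0.005 m and z of plate in the frame of seat below 0.0025 m and angle between plate's own z axis and vertical below 0.03 rad and angle between the y axis of plate and the y axis of station, either way round below 0.07 rad and contact force between the fingers and plate below 0.05 N and distance between can_eye and hook below 0.018 m and angle between can's own z axis and vertical below 0.35 rad and contact force between can and stand above 0.3 N), for 0.2 s.
At the end, for the whole second after the job is handed in: Can hangs at rest, free, on the hook (handle apex within 18 mm of its hollow, upright within 0.35 rad); clamp plate flush over both pins (centre within 5 mm, under 2.5 mm above the seat, tilt under 0.03, yaw within 0.07 rad); lever beyond 0.85 rad (all of step 3 and contact force between the fingers and can below 0.05 N and linear speed of can below 0.05 m/s and linear speed of plate below 0.02 m/s); the robot touches nothing.
It fails at once if something else on the table shifted by more than 30 mm (distance of any of blank, beaker, gasket, bottle, driver, spanner, gauge from where it was at the start of the episode above 0.03 m).
It fails at once if the clamp plate dropped onto the seat (faster than 0.35 m/s in the last 15 mm) (distance between plate and seat below 0.015 m and linear speed of plate above 0.35 m/s).
It also fails if it takes over 64 s, if anything falls off the work surface, if the arm or the gripper's body presses on something with over 40 N, if the wrist force passes 120 N, or if a joint passes its speed limit or range.

## Working session

There is one attempt and no reset: what is moved stays moved. The work goes in short steps, Python scripts to look and compute and a shell command to move; the robot and the scene stay as the last step left them, time stands still between calls to the robot, and variables do not carry over. Pictures are saved under pics/ and viewed, about 8 in all and at most 12, crops included, and the job is handed in when it is done.

```bash
ls; mkdir -p pics
cat > h.py <<'E'
import numpy as np, cv2
from bench import r
from scipy.spatial.transform import Rotation as Ro
def cam(name, s=None):
    p=r.camera_params(name); K=np.array(p["mtx"])
    if "R" in p: R=np.array(p["R"]); t=np.array(p["t"])
    else:
        s=s or r.sense(); T=np.eye(4); T[:3,:3]=Ro.from_euler('xyz',s["ee_rot"]).as_matrix(); T[:3,3]=s["eef_pos"]
        C=np.linalg.inv(T@np.array(p["T_tool_cam"])); R=C[:3,:3]; t=C[:3,3]
    return K,R,t
def onplane(c,uv,z):
    K,R,t=c; o=-R.T@t; d=R.T@np.linalg.solve(K,[uv[0],uv[1],1.]); return o+d*(z-o[2])/d[2]
def proj(c,X):
    K,R,t=c; x=K@(R@np.asarray(X)+t); return x[:2]/x[2]
def totool(X,s=None):
    s=s or r.sense(); return Ro.from_euler('xyz',s["ee_rot"]).as_matrix().T@(np.asarray(X)-s["eef_pos"])
def tri(obs):
    A=[];b=[]
    for c,uv in obs:
        K,R,t=c;o=-R.T@t;d=R.T@np.linalg.solve(K,[uv[0],uv[1],1.]);d/=np.linalg.norm(d);P=np.eye(3)-np.outer(d,d);A.append(P);b.append(P@o)
    return np.linalg.lstsq(np.vstack(A),np.hstack(b),rcond=None)[0]
def snap(name,fn):
    im=np.array(r.get_image(name)); cv2.imwrite('pics/'+fn+'.png',im[:,:,::-1]); return im
E
python3 - <<'E'
from h import *
for n in("scene","top"): snap(n,n+"0"); K,R,t=cam(n); print(n,K.round(1).tolist(),(-R.T@t).round(3),R.round(2).tolist())
print(r.sense()); print(r.camera_params("wrist"))
E
```

```text
pics
scene [[433.7, 0.0, 321.4], [0.0, 433.7, 196.5], [0.0, 0.0, 1.0]] [ 1.007 -0.58   0.832] [[0.8, 0.6, -0.0], [0.4, -0.53, -0.75], [-0.45, 0.6, -0.66]]
top [[467.7, 0.0, 321.0], [0.0, 467.7, 200.3], [0.0, 0.0, 1.0]] [0.414 0.025 1.464] [[-0.01, -1.0, -0.01], [-1.0, 0.01, -0.1], [0.1, 0.01, -1.0]]
{'clock': 0.1, 'q': array([ 1.16739554e+00,  3.00483792e-01,  1.52150934e+00,  1.81154353e-05,
        1.32069668e+00, -6.65923632e-02]), 'qvel': array([ 3.29129567e-05, -2.04817701e-04, -3.22053915e-03,  3.83758398e-04,
       -1.30970996e-03, -8.29903060e-04]), 'joint_torque': array([ 2.08671430e-03, -5.32648766e+01, -3.53277862e+01,  7.09647755e-02,
        2.35229154e-02, -9.40340601e-05]), 'eef_pos': array([0.18167496, 0.51890801, 0.2269097 ]), 'ee_rot': array([-3.14049910e+00, -9.05162584e-05,  2.80477969e+00]), 'wrist_force': array([-0.02200441, -0.57910766,  0.23135722]), 'moment': array([ 0.00974985, -0.00515855,  0.03635205]), 'finger_gap': 0.0939021175256145}
{'mtx': array([[292.4870009 ,   0.        , 315.29067452],
       [  0.        , 292.4870009 , 195.1236938 ],
       [  0.        ,   0.        ,   1.        ]]), 'T_tool_cam': array([[ 5.95727655e-04, -9.73255552e-01, -2.29724349e-01,
         6.69548739e-02],
       [ 9.99999548e-01,  7.50171876e-04, -5.84968719e-04,
         1.80810674e-04],
       [ 7.41656799e-04, -2.29723896e-01,  9.73255558e-01,
        -1.57316762e-01],
       [ 0.00000000e+00,  0.00000000e+00,  0.00000000e+00,
         1.00000000e+00]])}
```

View pics/scene0.png

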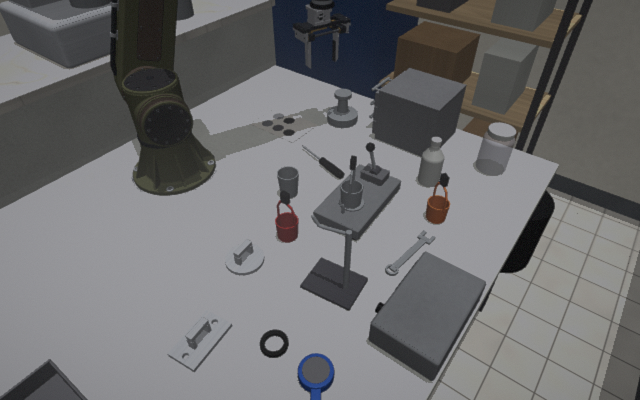

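View pics/top0.png

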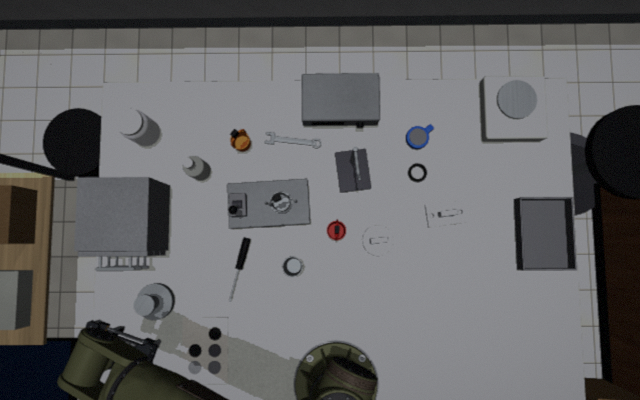

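Scene view: the steel can stands on the station's seat at (352,195). The look-alikes are a red can at (287,225), an orange can at (438,205) and the beaker at (288,182). The holed plate is at (201,338) and the round blank at (245,255). The stand is at (340,280) and the lever knob at (371,147). I choose the grey can on the station and the rectangular plate, and check both in one close crop.

Run:
```python
from h import *
im=cv2.imread('pics/top0.png')
a=cv2.resize(im[165:240,215:325],None,fx=5,fy=5,interpolation=cv2.INTER_CUBIC)
b=cv2.resize(im[140:240,325:475],None,fx=5,fy=5,interpolation=cv2.INTER_CUBIC)
s=cv2.imread('pics/scene0.png')
c=cv2.resize(s[130:250,305:415],None,fx=2.2,fy=2.2,interpolation=cv2.INTER_CUBIC)
o=np.zeros((600,800,3),np.uint8)
a=cv2.resize(im[165:240,215:325],(495,338),interpolation=cv2.INTER_CUBIC) #4.5
b=cv2.resize(im[142:234,325:475],(420,258),interpolation=cv2.INTER_CUBIC) #2.8
o[:338,:495]=a;o[342:600,:420]=b;o[:264,500:742]=c
d=cv2.resize(s[300:375,155:245],(360,300),interpolation=cv2.INTER_CUBIC);o[300:600,440:800]=d
cv2.imwrite('pics/crop1.png',np.clip(o*1.5,0,255).astype(np.uint8))
```

```text
(no output)
```

View pics/crop1.png

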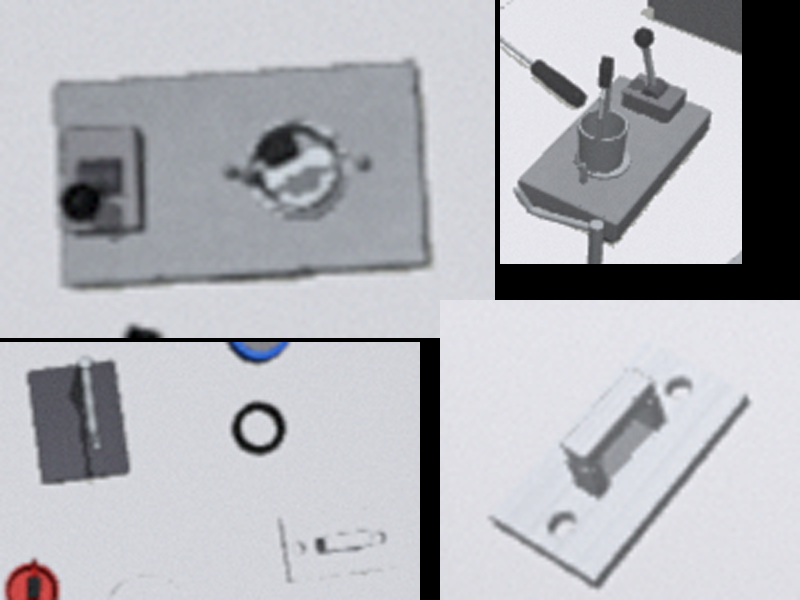

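```bash
cat > est.py <<'E'
from h import *
T=cam("top");S=cam("scene")
A=lambda p:(np.array(p)+.5)/4.5-.5+[215,165]
B=lambda p:(np.array(p)-[0,342]+.5)/2.8-.5+[325,142]
C=lambda p:(np.array(p)-[500,0]+.5)/2.2-.5+[305,130]
D=lambda p:(np.array(p)-[440,300]+.5)/4-.5+[155,300]
P=lambda c,uv,z:onplane(c,uv,z).round(4)
print("station c",[P(T,A(p),.04)[:2].tolist() for p in[(53,85),(415,62),(430,265),(62,287)]])
print("pins",P(T,A((234,172)),.068),P(T,A((364,165)),.068))
print("grip",tri([(T,A((277,145))),(S,C((606,72)))]))
print("knob",tri([(T,A((80,202))),(S,C((644,37)))]))
print("foot",[P(T,B(p),.01)[:2].tolist() for p in[(28,372),(113,362),(129,472),(42,484)]])
print("hook post,tip",P(T,B((85,360)),.193),P(T,B((96,445)),.198))
print("holes",P(S,D((563,523)),.01),P(S,D((680,388)),.01), "bar top view",P(T,B((320,545)),.05),P(T,B((384,537)),.05))
E
python3 est.py
```

```text
station c [[0.6086, 0.3309], [0.6226, 0.0832], [0.4838, 0.0734], [0.4705, 0.3229]]
pins [0.5453 0.2031 0.068 ] [0.5494 0.1163 0.068 ]
grip [0.54935217 0.16100816 0.17840458]
knob [0.51952019 0.29066613 0.14128553]
foot [[0.7092, -0.0037], [0.7198, -0.0996], [0.5948, -0.1156], [0.582, -0.0182]]
hook post,tip [ 0.6835 -0.0564  0.193 ] [ 0.5981 -0.0657  0.198 ]
holes [ 0.5192 -0.3917  0.01  ] [ 0.5083 -0.3026  0.01  ] bar top view [ 0.509  -0.3162  0.05  ] [ 0.5172 -0.3854  0.05  ]
```

```bash
python3 -m pendant '[[[0.06,0,0,-0.07,0],[0.06,0,0,-0.073,-0.1],[0.06,-0.464,-0.217,-0.073,-0.39],[0.06,-0.464,-0.217,-0.073,-0.39],[0.06,-0.464,-0.217,-0.073,-0.39],[0.06,-0.464,-0.217,-0.073,-0.39],[0.06,-0.464,-0.217,-0.073,-0.39],[0.06,-0.464,-0.217,-0.073,-0.39],[0.06,-0.464,-0.217,-0.073,-0.39],[0.06,-0.464,-0.217,-0.073,-0.39],[0.06,-0.464,-0.217,-0.073,-0.39],[0.06,-0.464,-0.217,-0.073,-0.39],[0.06,-0.464,-0.217,-0.073,-0.39],[0.06,-0.464,-0.217,-0.073,-0.39],[0.06,-0.464,-0.217,-0.073,-0.39],[0.06,-0.464,-0.217,-0.073,-0.39],[0.06,-0.464,-0.217,-0.073,-0.39]]]'
python3 - <<'E'
from h import *
s=r.sense();im=snap("wrist","w1");print(s["eef_pos"],s["ee_rot"],s["clock"])
c=cam("wrist",s)
for X in([.5473,.1597,.044],[.549,.161,.191]):print(proj(c,X))
print([proj(cam("top"),X) for X in ([.5473,.1597,.044],)])
E
```

```text
clock: 1.8
eef_pos: [0.5473, 0.1618, 0.3004]
ee_rot: [-3.141, -0.0, -3.087]
wrist_force: [-0.1, 0.1, -0.1]
finger_gap: 0.0596
[0.54730928 0.16176718 0.30037307] [-3.14077360e+00 -1.94681813e-04 -3.08695745e+00] 1.8
[313.82733754 174.16365614]
[314.1445859  200.94213926]
[array([281.80143073, 202.8152019 ])]
```

View pics/w1.png

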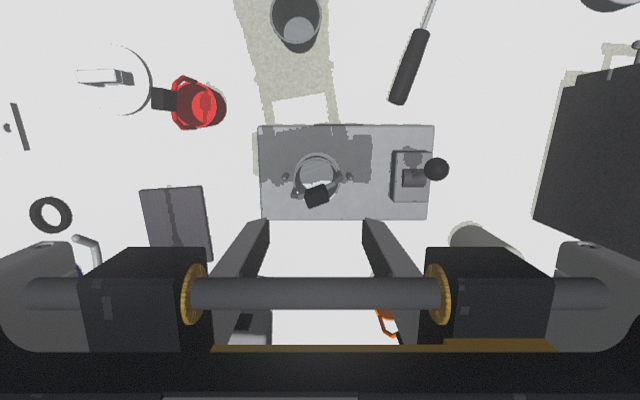

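The wrist view shows the can with its black grip at (316,196), pins at (286,178) and (348,177), and the knob at (436,169). I'll measure the grip's angle and centre.

Run:
```python
from h import *
im=cv2.imread('pics/w1.png');g=im.max(2)
s=r.sense();c=cam("wrist",s)
for th in(35,45,60):
    m=np.zeros_like(g);m[180:215,298:335]=(g[180:215,298:335]<th)*255
    n,l,st,ce=cv2.connectedComponentsWithStats(m);k=1+st[1:,4].argmax()
    cnt,_=cv2.findContours((l==k).astype(np.uint8),0,2);R=cv2.minAreaRect(max(cnt,key=cv2.contourArea));print(th,st[k],ce[k],R)
    print(cv2.boxPoints(R).round(1).tolist())
    b=[onplane(c,p,.185)[:2].round(4).tolist() for p in cv2.boxPoints(R)];print(b,np.mean(b,0))
cv2.imwrite('pics/w1c.png',cv2.resize(im[150:220,260:370],None,fx=7,fy=7,interpolation=cv2.INTER_CUBIC))
```

```text
Traceback (most recent call last):
ValueError: attempt to get argmax of an empty sequence
```

Run:
```python
from h import *
im=cv2.imread('pics/w1.png');g=im.max(2);print(g[180:212:3,300:334:2])
cv2.imwrite('pics/w1c.png',cv2.resize(im[150:220,260:370],None,fx=7,fy=7,interpolation=cv2.INTER_CUBIC))
```

```text
[[111 143 140 141 140 140 142 137 134 134 179 176 172 172 171 136  92]
 [ 80 145 172 171 170 168 160 223 219 219 187 182 201 205 180 106 123]
 [ 89  83 142 223 218 217 192 174  40  48  50  53  55 130 128 126 118]
 [ 88  86  89  75  45  53  52  52  57  55  55  55  55  65 102  71  81]
 [ 87  87  83  53  53  57  57  59  56  60  55  57  63  53  82  85  83]
 [123 128  63  58  59  60  63  58  58  61  62  63  56  57  66  84 177]
 [117 129  83  62  61  58  62  60  59  59  63  58  59  59  66 218 177]
 [168 168 167  55  58  61  61  61  58  59  58  60  55  56  98 171 168]
 [167 169 170 123  61  60  63  61  59  55  87 126 173 169 169 169 170]
 [170 167 170 167  73  54  88 135 172 169 169 168 170 168 168 169 167]
 [171 166 169 170 168 170 167 164 166 168 169 167 168 168 169 169 167]]
```

View pics/w1c.png

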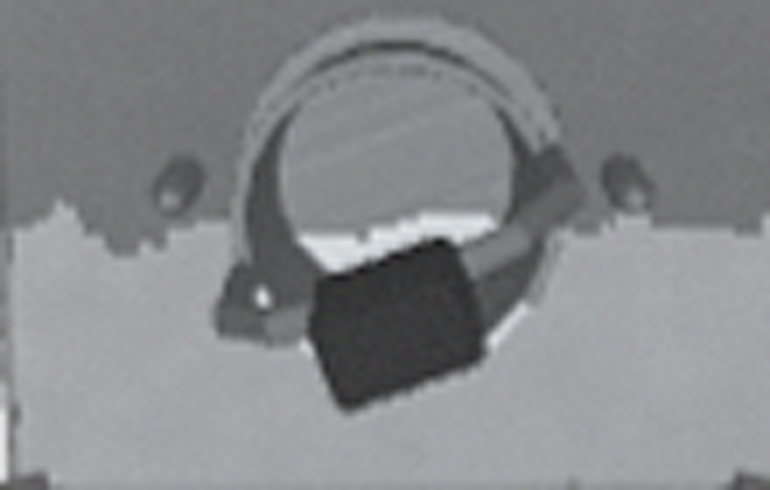

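Run:
```python
from h import *
s=r.sense();c=cam("wrist",s)
f=lambda p:(np.array(p)+.5)/7-.5+[260,150]
a=onplane(c,f((348,410)),.191);b=onplane(c,f((488,352)),.191);print(a,b,np.linalg.norm(a-b))
d=(b-a)/np.linalg.norm(b-a);yaw=np.arctan2(-d[0],d[1]);m=(a+b)/2-.007*np.array([d[1],-d[0],0]);print(yaw,m)
h1=onplane(c,f((570,190)),.1);h0=onplane(c,f((235,318)),.1);d=h1-h0;print("handle",(h0+h1)/2,np.arctan2(-d[0],d[1]))
p0=onplane(c,f((172,198)),.068);p1=onplane(c,f((635,198)),.068);print(p0,p1,np.linalg.norm(p1-p0))
g=m.copy();g[2]=.182-(-.003);print("tool shift",totool(g,s))
```

```text
[0.55641604 0.15668002 0.191     ] [0.54729171 0.17505559 0.191     ] 0.02051620503470603
0.4608813618413234 [0.54558425 0.16275464 0.191     ]
handle [0.55299782 0.16407087 0.1       ] 0.4270554788264551
[0.55082222 0.11977724 0.068     ] [0.54588474 0.20895246 0.068     ] 0.08931180049368657
tool shift [0.00175623 0.00128782 0.11544004]
```

```bash
python3 -m pendant '[[[0.06,0.001,0.001,0.0,-0.15],[0.06,0.001,0.001,0.03,-0.3],[0.06,0.001,0.001,0.06,-0.39],[0.06,0.001,0.001,0.09,-0.39],[0.06,0.001,0.001,0.115,-0.39],[0.06,0.001,0.001,0.115,-0.39],[0.0,0.001,0.001,0.115,-0.39],[0.0,0.001,0.001,0.115,-0.39],[0.0,0.001,0.001,0.115,-0.39],[0.0,0.001,0.001,0.115,-0.39],[0.0,0.001,0.001,0.115,-0.39],[0.0,0.001,0.001,0.115,-0.39]]]' 20
```

```text
clock: 3.05
eef_pos: [0.5465, 0.1625, 0.1858]
ee_rot: [-3.141, 0.0, -2.697]
wrist_force: [0.3, -0.1, 2.0]
finger_gap: 0.0219
```

```bash
python3 -m pendant '[[[0.0,0,0,-0.015,0],[0.0,0,0,-0.045,0],[0.0,0,0,-0.08,0],[0.0,0,0,-0.11,0],[0.0,0.01,-0.02,-0.115,0.04],[0.0,0.024,-0.054,-0.115,0.1],[0.0,0.04,-0.09,-0.115,0.16],[0.0,0.056,-0.126,-0.115,0.22],[0.0,0.072,-0.162,-0.115,0.28],[0.0,0.086,-0.195,-0.115,0.325],[0.0,0.094,-0.214,-0.105,0.325],[0.0,0.094,-0.214,-0.075,0.325],[0.0,0.094,-0.214,-0.054,0.325],[0.0,0.094,-0.214,-0.054,0.325],[0.0,0.094,-0.214,-0.054,0.325]]]'
python3 - <<'E'
from h import *
s=r.sense();im=snap("wrist","w2");snap("scene","s2");snap("top","t2");print(s["eef_pos"],s["ee_rot"],s["clock"])
for n in("wrist","top","scene"):
  c=cam(n,s) if n=="wrist" else cam(n)
  print(n,[proj(c,X).round(0).tolist() for X in([.598,-.0657,.198],[.618,-.0633,.18],[.6835,-.0564,.193])])
w=cv2.imread('pics/w2.png');S=cv2.imread('pics/s2.png');t=cv2.imread('pics/t2.png')
o=np.zeros((600,800,3),np.uint8);o[:300,:480]=cv2.resize(w,(480,300))
o[300:600,:400]=cv2.resize(S[190:310,270:430],(400,300),interpolation=cv2.INTER_CUBIC)
o[300:600,400:]=cv2.resize(t[120:240,280:440],(400,300),interpolation=cv2.INTER_CUBIC)
cv2.imwrite('pics/m2.png',np.clip(o*1.4,0,255).astype(np.uint8))
E
```

```text
clock: 4.55
eef_pos: [0.5538, -0.071, 0.2406]
ee_rot: [-3.141, 0.001, -3.022]
wrist_force: [1.0, -0.0, -1.6]
finger_gap: 0.0216
[ 0.55375798 -0.07099891  0.2406283 ] [-3.14081950e+00  6.04868104e-04 -3.02194744e+00] 4.55
wrist [[315.0, 278.0], [315.0, 289.0], [314.0, 368.0]]
top [[359.0, 179.0], [358.0, 172.0], [355.0, 148.0]]
scene [[314.0, 215.0], [322.0, 225.0], [350.0, 232.0]]
```

View pics/m2.png

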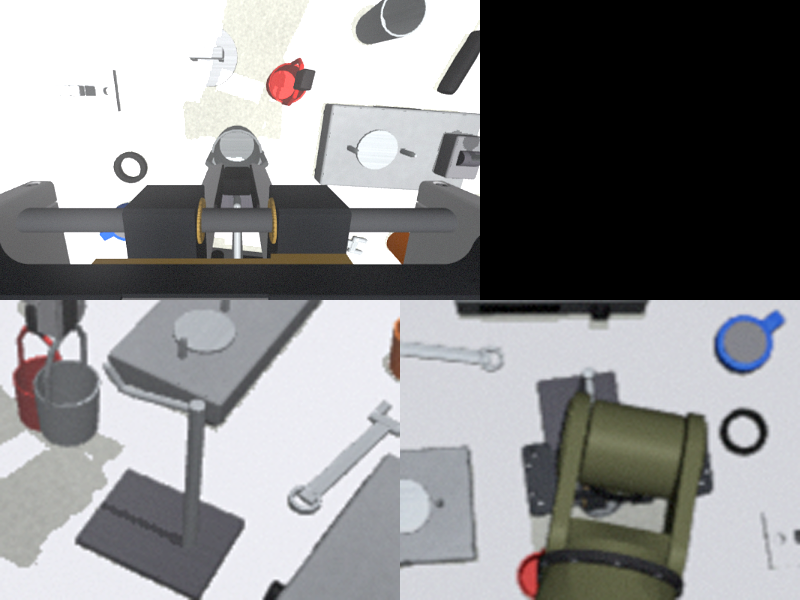

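The steel can is held with its arch facing the hook. The hook tip shows at scene (313,216) against a predicted (314,215), so the pose estimate is good. Now I thread it on and lower.

```bash
python3 -m pendant '[[[0.0,-0.015,0,0,0],[0.0,-0.03,0,0,0],[0.0,-0.045,0,0,0],[0.0,-0.058,0,0,0],[0.0,-0.065,0,0,0],[0.0,-0.065,0,0,0],[0.0,-0.065,0,0.01,0],[0.0,-0.065,0,0.02,0],[0.0,-0.065,0,0.028,0],[0.0,-0.065,0,0.03,0],[0.0,-0.065,0,0.031,0],[0.0,-0.065,0,0.031,0]]]'
python3 - <<'E'
from h import *
snap("scene","s3");S=cv2.imread('pics/s3.png')
cv2.imwrite('pics/s3c.png',cv2.resize(S[180:310,270:400],(585,585),interpolation=cv2.INTER_CUBIC))
E
```

```text
clock: 5.9
eef_pos: [0.6187, -0.0633, 0.2107]
ee_rot: [-3.14, 0.003, -3.022]
wrist_force: [0.5, 0.7, -2.0]
finger_gap: 0.0218
```

View pics/s3c.png

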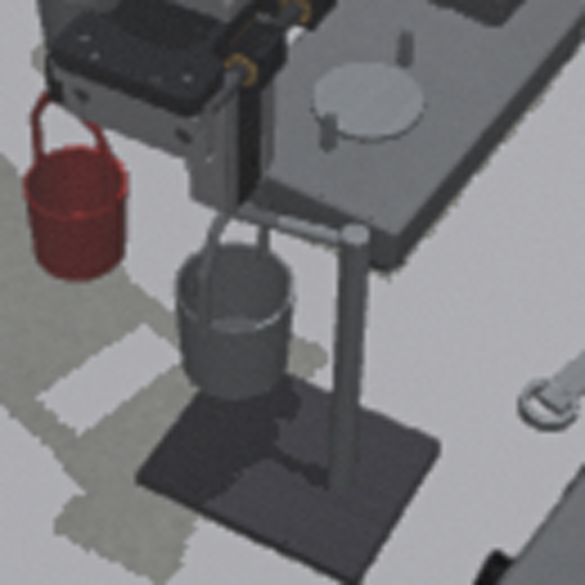

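The bar passes through the handle at crop (240,212). The wrist still carries the full weight, so I lower slightly more to feel contact.

```bash
python3 -m pendant '[[[0.0,0,0,0.001,0],[0.0,0,0,0.002,0],[0.0,0,0,0.002,0]]]'; python3 -m pendant '[[[0.0,0,0,0.0015,0],[0.0,0,0,0.0015,0]]]'
```

```text
clock: 6.25
eef_pos: [0.6189, -0.0633, 0.2092]
ee_rot: [-3.14, 0.004, -3.022]
wrist_force: [0.4, 0.1, -0.2]
finger_gap: 0.0215
clock: 6.45
eef_pos: [0.6191, -0.0634, 0.2089]
ee_rot: [-3.139, 0.005, -3.022]
wrist_force: [-3.7, 0.4, 8.2]
finger_gap: 0.0219
```

Contact felt. I unload to a light touch, release and rise clear.

```bash
python3 -m pendant '[[[0.0,0,0,-0.0013,0],[0.0,0,0,-0.0013,0],[0.03,0,0,-0.0013,0],[0.04,0,0,-0.0013,0],[0.05,0,0,-0.0013,0],[0.05,0,0,-0.0013,0],[0.05,0,0,-0.01,0],[0.05,0,0,-0.03,0],[0.05,0,0,-0.06,0],[0.05,0,0,-0.09,0],[0.05,0,0,-0.09,0],[0.05,0,0,-0.09,0]]]'
python3 - <<'E'
from h import *
s=r.sense();snap("scene","s4");S=cv2.imread('pics/s4.png');snap("top","t4")
print(s["eef_pos"],s["ee_rot"])
g=S[180:310,270:400]
cv2.imwrite('pics/s4c.png',cv2.resize(g,(520,520),interpolation=cv2.INTER_CUBIC))
E
```

```text
clock: 7.65
eef_pos: [0.6186, -0.0633, 0.2994]
ee_rot: [-3.139, 0.006, -3.022]
wrist_force: [0.2, 0.7, -0.8]
finger_gap: 0.0502
[ 0.61864859 -0.06326117  0.29939835] [-3.13906593  0.00600519 -3.02181765]
```

View pics/s4c.png

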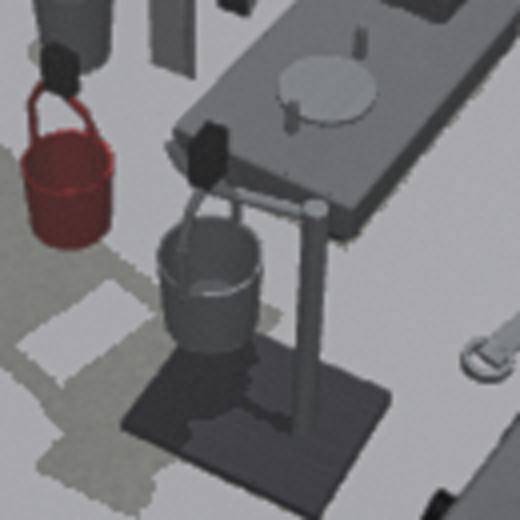

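The can hangs free on the hook, with its grip at crop (210,155). Next I go above the plate, turned so the jaws close across the 16 mm of the bridge bar.

```bash
python3 -m pendant '[[[0.05,0.016,-0.03,0,0.14],[0.05,0.032,-0.06,0,0.28],[0.05,0.055,-0.1,0,0.42],[0.05,0.075,-0.14,0,0.56],[0.05,0.095,-0.18,0.01,0.7],[0.05,0.115,-0.22,0.03,0.84],[0.05,0.138,-0.271,0.06,0.98],[0.05,0.138,-0.271,0.08,1.12],[0.05,0.138,-0.271,0.1,1.26],[0.05,0.138,-0.271,0.119,1.4],[0.05,0.138,-0.271,0.119,1.57],[0.05,0.138,-0.271,0.119,1.57],[0.05,0.138,-0.271,0.119,1.57],[0.05,0.138,-0.271,0.119,1.57]]]'
python3 - <<'E'
from h import *
s=r.sense();snap("wrist","w5");print(s["eef_pos"],s["ee_rot"],s["q"][5])
W=cv2.imread('pics/w5.png')
c=cam("wrist",s);print(proj(c,[.5135,-.349,.05]),proj(c,[.5192,-.3917,.01]),proj(c,[.5083,-.3026,.01]))
cv2.imwrite('pics/w5c.png',cv2.resize(W[60:300,180:460],(700,600),interpolation=cv2.INTER_CUBIC))
E
```

```text
clock: 9.15
eef_pos: [0.5142, -0.3489, 0.179]
ee_rot: [3.138, 0.002, 1.695]
wrist_force: [-0.6, 0.3, 0.4]
finger_gap: 0.0498
[ 0.51417571 -0.34891055  0.17900969] [3.13805823e+00 2.01855411e-03 1.69481310e+00] -0.7798964635038941
[314.80732239 193.81876686] [315.08006431 221.80642137] [315.30211537 144.23507163]
```

View pics/w5c.png

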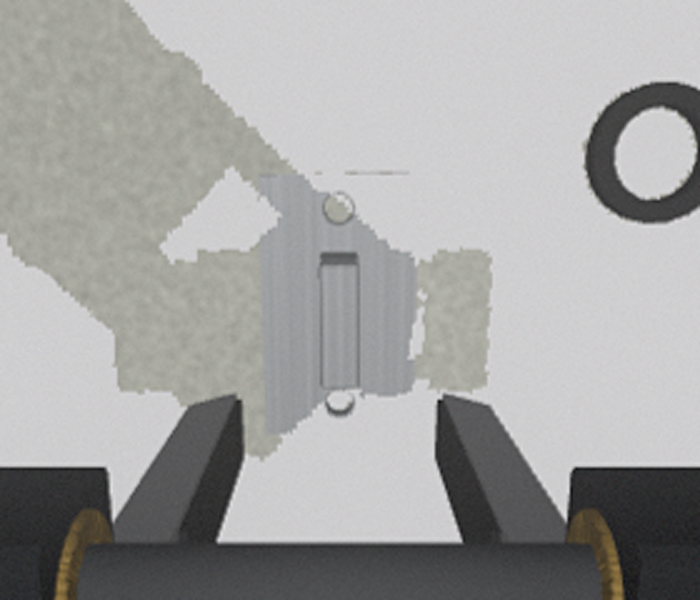

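The holes appear at crop (339,207) and (340,403), within 1.5 px of prediction, so this is the right plate and it is aligned. I grip the bridge.

```bash
python3 -c "
from h import *
s=r.sense();c=cam('wrist',s)
s['eef_pos']
a=onplane(c,(315.3,142.5),.01);b=onplane(c,(315.7,221),.01);print(a,b,np.linalg.norm(a-b),totool((a+b)/2,s));d=a-b;print(np.arctan2(-d[0],d[1]))"
python3 -m pendant '[[[0.05,0.0015,0.001,0.04,0],[0.05,0.0015,0.001,0.08,0],[0.05,0.0015,0.001,0.11,0],[0.05,0.0015,0.001,0.127,0],[0.05,0.0015,0.001,0.133,0],[0.05,0.0015,0.001,0.133,0],[0.0,0.0015,0.001,0.133,0],[0.0,0.0015,0.001,0.133,0],[0.0,0.0015,0.001,0.133,0],[0.0,0.0015,0.001,0.133,0],[0.0,0.0015,0.001,0.133,0]]]' 35
```

```text
[ 0.50813952 -0.30073525  0.01      ] [ 0.51981978 -0.39065577  0.01      ] 0.09067595784642818 [ 0.00356495 -0.00044081  0.16907129]
0.12917213591615498
clock: 10.3
eef_pos: [0.5155, -0.3476, 0.0464]
ee_rot: [3.138, 0.002, 1.694]
wrist_force: [-2.8, 0.8, 3.7]
finger_gap: 0.0161
```

```bash
python3 -m pendant '[[[0.0,0,0,-0.01,0],[0.0,0,0,-0.04,0],[0.0,0,0,-0.08,0],[0.0,0,0,-0.12,0],[0.0,0,0,-0.16,0],[0.0,0,0,-0.2,0],[0.0,0,0,-0.24,0],[0.0,0,0,-0.244,0],[0.0,0,0,-0.244,0]]]'
python3 - <<'E'
from h import *
s={"eef_pos":np.array([ 0.55375798,-0.07099891,0.2406283 ]),"ee_rot":[-3.14081950,6.04868104e-04,-3.02194744]}
o=[]
for n,box in(("w2",(170,230,460,545)),("t4",(180,228,240,310)),("s4",(170,225,320,375))):
    im=cv2.imread('pics/'+n+'.png');g=im.max(2);y0,y1,x0,x1=box;q=g[y0:y1,x0:x1]
    c=cam("wrist",s) if n[0]=='w' else cam("top" if n[0]=='t' else "scene")
    uv=proj(c,[.5483,.1644,.044]);print(n,uv.round(1),q.shape,[int(v) for v in np.percentile(q,[5,30,50,70,90,97])],g[int(uv[1]),int(uv[0])])
    o.append(cv2.resize(q,(400,300),interpolation=cv2.INTER_CUBIC))
cv2.imwrite('pics/seat.png',np.vstack([np.hstack(o[:2]),np.hstack([o[2],o[2]*0])]))
E
```

```text
clock: 11.2
eef_pos: [0.5145, -0.3471, 0.2908]
ee_rot: [3.137, 0.003, 1.694]
wrist_force: [-0.7, -0.4, -5.4]
finger_gap: 0.0155
w2 [503.9 199.5] (60, 85) [113, 155, 158, 180, 184, 186] 183
t4 [280.3 202.5] (48, 70) [88, 120, 122, 124, 156, 160] 158
s4 [351.9 201.3] (55, 55) [43, 112, 114, 116, 168, 172] 134
```

View pics/seat.png

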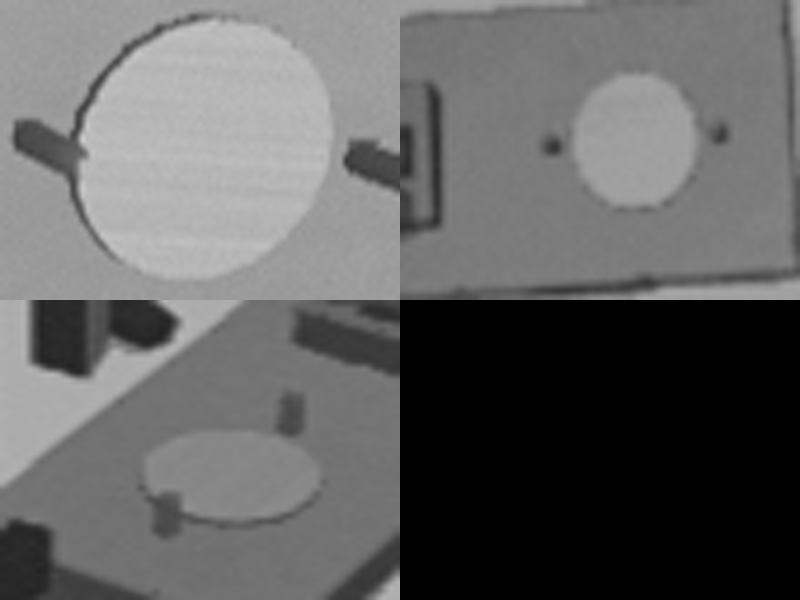

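Run:
```python
from h import *
s={"eef_pos":np.array([ 0.55375798,-0.07099891,0.2406283 ]),"ee_rot":[-3.14081950,6.04868104e-04,-3.02194744]}
cs={"w2":cam("wrist",s),"t4":cam("top"),"s4":cam("scene")}
for n,box,th in(("w2",(170,230,460,545),170),("t4",(180,228,255,310),140),("s4",(190,214,336,368),125)):
    g=cv2.imread('pics/'+n+'.png').max(2);y0,y1,x0,x1=box;m=(cv2.GaussianBlur(g,(3,3),0)[y0:y1,x0:x1]>th).astype(np.uint8)
    l=cv2.connectedComponentsWithStats(m)[1:];L,st=l[0],l[1];k=1+st[1:,4].argmax()
    cn,_=cv2.findContours((L==k).astype(np.uint8),0,1);h=cv2.convexHull(max(cn,key=cv2.contourArea))[:,0]+[x0,y0]
    P=np.array([onplane(cs[n],p,.044)[:2] for p in h],np.float32);ce,ra=cv2.minEnclosingCircle(P);e=P.mean(0)
    M=cv2.moments(P[:,None]);print(n,st[k],"circ",ce,ra,"mom",M['m10']/M['m00'],M['m01']/M['m00'])
S=cs["s4"];print("scene pins",onplane(S,(359.6,186.2),.068),onplane(S,(342.7,204.8),.068))
f=lambda x,y:((x-400+.5)/400*70-.5+240,(y+.5)/300*48-.5+180)
a=onplane(cs["t4"],f(553,146),.056);b=onplane(cs["t4"],f(719,133),.056);print("top pins",a,b,(a+b)/2,np.arctan2(*( -(a-b)[0],(a-b)[1])))
```

```text
w2 [  17    4   54   52 2110] circ (0.5491443872451782, 0.16368475556373596) 0.033259592950344086 mom 0.5489950296481688 0.16372220192468492
t4 [ 15  12  22  21 353] circ (0.5499021410942078, 0.16342736780643463) 0.032573577016592026 mom 0.5498378997828316 0.16336291565963632
s4 [  4   4  24  16 286] circ (0.546163022518158, 0.1645106077194214) 0.03252516686916351 mom 0.5466042631325096 0.16408492352046686
scene pins [0.5446929  0.20554463 0.068     ] [0.55073656 0.11620183 0.068     ]
top pins [0.54611331 0.20535683 0.056     ] [0.55182971 0.11733328 0.056     ] [0.54897151 0.16134506 0.056     ] 0.06485068433611171
```

```bash
python3 -m pendant '[[[0.0,0.02,0.004,0,0],[0.0,0.055,0.01,0,0],[0.0,0.095,0.018,0,0.01],[0.0,0.14,0.027,0,0.02],[0.0,0.185,0.036,0,0.03],[0.0,0.23,0.044,0,0.04],[0.0,0.275,0.053,0,0.05],[0.0,0.32,0.062,0,0.06],[0.0,0.365,0.07,0,0.065],[0.0,0.41,0.079,0,0.065],[0.0,0.45,0.087,0,0.065],[0.0,0.485,0.094,0,0.065],[0.0,0.501,0.097,0.02,0.065],[0.0,0.501,0.097,0.06,0.065],[0.0,0.501,0.097,0.1,0.065],[0.0,0.501,0.097,0.13,0.065],[0.0,0.501,0.097,0.14,0.065],[0.0,0.501,0.097,0.14,0.065],[0.0,0.501,0.097,0.14,0.065]]]'
python3 - <<'E'
from h import *
s=r.sense();snap("wrist","w6");snap("scene","s6");snap("top","t6");print(s["eef_pos"],s["ee_rot"])
W=cv2.imread('pics/w6.png');S=cv2.imread('pics/s6.png')
c=cam("wrist",s);y=np.array([-.06,.998,0]);ctr=np.array([.5487,.1638,0])
for sg in(1,-1):print("pin",sg,proj(c,ctr+sg*.045*y+[0,0,.068]).round(1),"hole exp",proj(c,ctr+sg*.045*y+[0,0,s["eef_pos"][2]-.0364]).round(1))
o=np.hstack([cv2.resize(W[100:300,215:415],(400,400),interpolation=cv2.INTER_CUBIC),cv2.resize(S[120:220,300:400],(400,400),interpolation=cv2.INTER_CUBIC)])
cv2.imwrite('pics/m6.png',np.clip(o*1.3,0,255).astype(np.uint8))
E
```

```text
clock: 13.1
eef_pos: [0.55, 0.1618, 0.1507]
ee_rot: [3.136, 0.003, 1.629]
wrist_force: [-0.2, 0.1, -3.4]
finger_gap: 0.0158
[0.55003375 0.16175994 0.15067195] [3.13606748e+00 2.51186005e-03 1.62926901e+00]
pin 1 [314.  150.3] hole exp [314.  156.2]
pin -1 [314.2 252.8] hole exp [314.2 279.7]
```

View pics/m6.png

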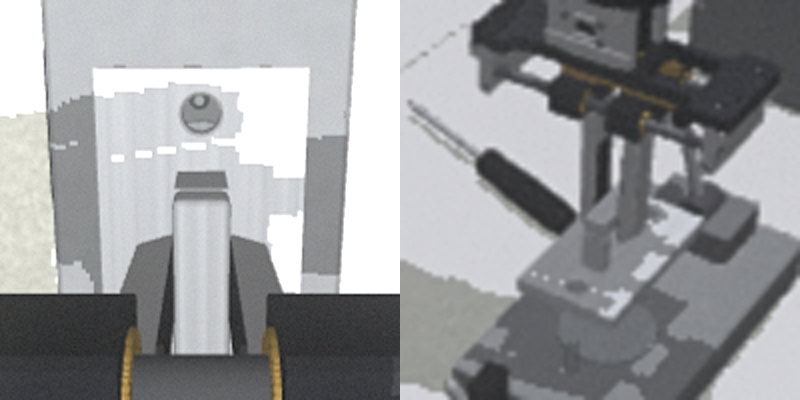

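The pin's tip shows inside the +y hole, at crop (199,98) with the hole at (202,113). That calls for about -0.8 mm in tool y and +1 mm in tool x. I lower it in stages while watching the force.

```bash
python3 -m pendant '[[[0.0,0.001,-0.0008,0,0],[0.0,0.001,-0.0008,0.015,0],[0.0,0.001,-0.0008,0.028,0],[0.0,0.001,-0.0008,0.036,0],[0.0,0.001,-0.0008,0.04,0],[0.0,0.001,-0.0008,0.042,0],[0.0,0.001,-0.0008,0.042,0]]]'; python3 -m pendant '[[[0.0,0,0,0.003,0],[0.0,0,0,0.006,0],[0.0,0,0,0.009,0],[0.0,0,0,0.009,0]]]'
```

```text
clock: 13.95
eef_pos: [0.5497, 0.1627, 0.1092]
ee_rot: [3.135, 0.002, 1.629]
wrist_force: [0.8, -0.0, -3.3]
finger_gap: 0.0157
clock: 14.35
eef_pos: [0.5496, 0.1626, 0.0997]
ee_rot: [3.135, 0.002, 1.629]
wrist_force: [-0.1, -0.9, -3.8]
finger_gap: 0.0155
```

No side load and already past the taper, so I continue to the seat.

```bash
python3 -m pendant '[[[0.0,0,0,0.003,0],[0.0,0,0,0.006,0],[0.0,0,0,0.008,0],[0.0,0,0,0.009,0],[0.0,0,0,0.009,0]]]'; python3 -m pendant '[[[0.0,0,0,0.001,0],[0.0,0,0,0.001,0]]]'
```

```text
clock: 14.85
eef_pos: [0.5496, 0.1626, 0.0907]
ee_rot: [3.135, 0.002, 1.629]
wrist_force: [-1.1, 1.0, -3.7]
finger_gap: 0.0155
clock: 15.05
eef_pos: [0.5499, 0.1626, 0.0904]
ee_rot: [3.135, 0.002, 1.629]
wrist_force: [-2.5, -1.2, 4.2]
finger_gap: 0.0157
```

```bash
python3 -m pendant '[[[0.02,0,0,0,0],[0.03,0,0,0,0],[0.04,0,0,0,0],[0.04,0,0,0,0],[0.04,0,0,0,0],[0.04,0,0,-0.015,0],[0.04,0,0,-0.05,0],[0.04,0,0,-0.09,0],[0.04,0,0,-0.12,0],[0.04,0,0,-0.12,0]]]'
python3 - <<'E'
from h import *
s=r.sense();W=snap("wrist","w7");S=snap("scene","s7")[:,:,::-1];W=W[:,:,::-1];c=cam("wrist",s);print(s["eef_pos"],s["ee_rot"],s["wrist_force"],s["clock"])
y=np.array([-.06,.998,0]);ctr=np.array([.5487,.1638,0]);sc=cam("scene")
for sg in(1,-1):print(proj(c,ctr+sg*.045*y+[0,0,.068]).round(1),proj(sc,ctr+sg*.045*y+[0,0,.054]).round(1))
print("knob",proj(c,[.5195,.2907,.1413]).round(1),proj(sc,[.5195,.2907,.1413]).round(1))
# knob: dark blob in scene & wrist
for n,im,cc in(("w",W,c),("s",S,sc)):
    u,v=proj(cc,[.5195,.2907,.1413]).astype(int);q=im.max(2)[max(v-30,0):v+30,u-30:u+30]
    m=(cv2.GaussianBlur(q,(3,3),0)<62).astype(np.uint8);N,L,st,ce=cv2.connectedComponentsWithStats(m)
    print(n,[(st[k].tolist(),(ce[k]+[u-30,max(v-30,0)]).round(1).tolist()) for k in range(1,N) if st[k,4]>30])
E
```

```text
clock: 16.05
eef_pos: [0.5504, 0.1632, 0.2161]
ee_rot: [3.127, 0.001, 1.629]
wrist_force: [-0.4, -0.0, -0.5]
finger_gap: 0.0403
[0.55040398 0.1632247  0.21607449] [3.12681769e+00 1.02477549e-03 1.62930588e+00] [-0.42345133 -0.02559579 -0.47163694] 16.05
[312.2 146.6] [360.3 189.7]
[312.5 229.1] [343.3 208.3]
knob [282.3  36.9] [370.4 146.5]
w [([18, 29, 28, 19, 162], [286.8, 47.1])]
s [([0, 0, 60, 31, 797], [376.9, 125.4]), ([5, 15, 4, 24, 64], [346.7, 142.3]), ([28, 28, 6, 8, 38], [370.4, 147.2])]
```

Plate contact came at exactly seat height (0.0904 - 0.0464 = 0.044) and the release was clean. The knob is still at scene (370,147). I go to the robot side of the knob with the fingers shut.

```bash
python3 -m pendant '[[[0.0,0.04,-0.02,0,0],[0.0,0.08,-0.045,0,0],[0.0,0.115,-0.065,0,0],[0.0,0.133,-0.073,0,0],[0.0,0.133,-0.073,0.01,0],[0.0,0.133,-0.073,0.04,0],[0.0,0.133,-0.073,0.07,0],[0.0,0.133,-0.073,0.076,0],[0.0,0.133,-0.073,0.076,0]]]'; python3 -m pendant '[[[0.0,0,0.012,0,0],[0.0,0,0.02,0,0],[0.0,0,0.028,0,0],[0.0,0,0.036,0,0],[0.0,0,0.044,0,0],[0.0,0,0.044,0,0]]]'
```

```text
clock: 17.05
eef_pos: [0.469, 0.2903, 0.1334]
ee_rot: [3.136, 0.003, 1.628]
wrist_force: [-0.3, -0.2, 0.1]
finger_gap: 0.0006
clock: 17.65
eef_pos: [0.5137, 0.2928, 0.1336]
ee_rot: [3.135, 0.003, 1.628]
wrist_force: [-0.1, -0.1, -1.2]
finger_gap: 0.0006
```

```bash
python3 -m pendant '[[[0.0,0,0.008,0,0],[0.0,0,0.016,0,0],[0.0,0,0.024,0,0],[0.0,0,0.032,0,0],[0.0,0,0.036,0,0],[0.0,0,0.036,0,0]]]'; python3 -c "
from h import *
S=snap('scene','s8')[:,:,::-1];sc=cam('scene')
y=np.array([-.06,.998,0]);x=np.array([.998,.06,0]);pv=np.array([.5487,.1638,.062])+.13*y
for a in(.23,.5,.7,.85,1.0):print(a,proj(sc,pv+.08*(np.sin(a-.5)*x+np.cos(a-.5)*np.array([0,0,1]))).round(1))
q=(S.max(2)[120:190,355:425]<62).astype(np.uint8);N,L,st,ce=cv2.connectedComponentsWithStats(q)
print([(st[k].tolist(),(ce[k]+[355,120]).round(1).tolist()) for k in range(1,N) if st[k,4]>20])"
```

```text
clock: 18.25
eef_pos: [0.5502, 0.2948, 0.1336]
ee_rot: [3.135, 0.003, 1.628]
wrist_force: [0.4, -0.4, 0.7]
finger_gap: 0.0006
0.23 [370.7 146.9]
0.5 [377.6 148.5]
0.7 [382.7 150.9]
0.85 [386.4 153.2]
1.0 [389.8 156. ]
[([6, 0, 64, 36, 1147], [402.1, 133.0]), ([23, 18, 3, 21, 24], [378.8, 147.5]), ([29, 31, 9, 9, 60], [387.7, 154.7]), ([14, 46, 13, 9, 62], [374.9, 170.4]), ([6, 52, 28, 14, 154], [373.9, 178.7])]
```

The knob is at (387.7,154.7), which is about 0.91 rad. I push on until the stop is felt.

```bash
python3 -m pendant '[[[0.0,0,0.003,0,0],[0.0,0,0.005,0,0],[0.0,0,0.005,0,0]]]'
```

```text
clock: 18.6
eef_pos: [0.5549, 0.2952, 0.1337]
ee_rot: [3.135, 0.003, 1.628]
wrist_force: [-0.3, 0.2, -0.2]
finger_gap: 0.0006
```

```bash
python3 -m pendant '[[[0.0,0,0.002,0,0],[0.0,0,0.003,0,0],[0.0,0,0.003,0,0]]]'; python3 -m pendant '[[[0.0,0,-0.015,0,0],[0.0,0,-0.03,0,0],[0.0,0,-0.03,-0.03,0],[0.0,0,-0.03,-0.07,0],[0.0,0,-0.06,-0.11,0],[0.0,0,-0.1,-0.14,0],[0.0,0,-0.14,-0.14,0],[0.0,0,-0.14,-0.14,0]]]'; python3 -c "
from h import *
S=snap('scene','s9')[:,:,::-1];print(r.sense()['eef_pos'])
q=(S.max(2)[120:190,355:425]<62).astype(np.uint8);N,L,st,ce=cv2.connectedComponentsWithStats(q)
print([(st[k].tolist(),(ce[k]+[355,120]).round(1).tolist()) for k in range(1,N) if st[k,4]>20])
o=np.hstack([cv2.resize(S[130:230,310:410],(400,400),interpolation=cv2.INTER_CUBIC),cv2.resize(S[190:290,280:380],(400,400),interpolation=cv2.INTER_CUBIC)])
cv2.imwrite('pics/m9.png',np.clip(o*1.3,0,255).astype(np.uint8))
a=cv2.imread('pics/scene0.png').astype(int);d=(abs(a-S).max(2)>40).astype(np.uint8);N,L,st,_=cv2.connectedComponentsWithStats(d);print([s.tolist() for s in st[1:] if s[4]>40])"
```

```text
clock: 18.9
eef_pos: [0.5557, 0.2953, 0.1336]
ee_rot: [3.141, 0.004, 1.628]
wrist_force: [-19.6, -3.7, 8.2]
finger_gap: 0.0004
clock: 19.7
eef_pos: [0.4131, 0.2879, 0.2751]
ee_rot: [3.139, 0.003, 1.63]
wrist_force: [0.6, -1.1, -0.5]
finger_gap: 0.0004
[0.41483815 0.28801447 0.27463769]
[([18, 0, 52, 36, 1287], [403.0, 133.6]), ([31, 32, 8, 9, 58], [389.3, 156.1]), ([15, 49, 10, 6, 26], [374.8, 172.0]), ([6, 53, 28, 13, 141], [374.1, 178.8])]
[[111, 0, 34, 41, 796], [175, 0, 32, 94, 1415], [313, 9, 21, 17, 132], [322, 34, 13, 17, 122], [338, 37, 5, 16, 45], [110, 38, 37, 40, 518], [122, 61, 10, 16, 52], [334, 86, 11, 11, 84], [184, 92, 13, 14, 65], [216, 107, 114, 45, 1831], [117, 108, 24, 47, 399], [186, 109, 21, 20, 170], [366, 142, 9, 23, 123], [213, 153, 129, 32, 2086], [379, 152, 16, 15, 108], [350, 155, 7, 16, 92], [330, 182, 43, 34, 552], [310, 220, 26, 46, 665], [186, 321, 25, 29, 269], [169, 324, 63, 48, 168]]
```

View pics/m9.png

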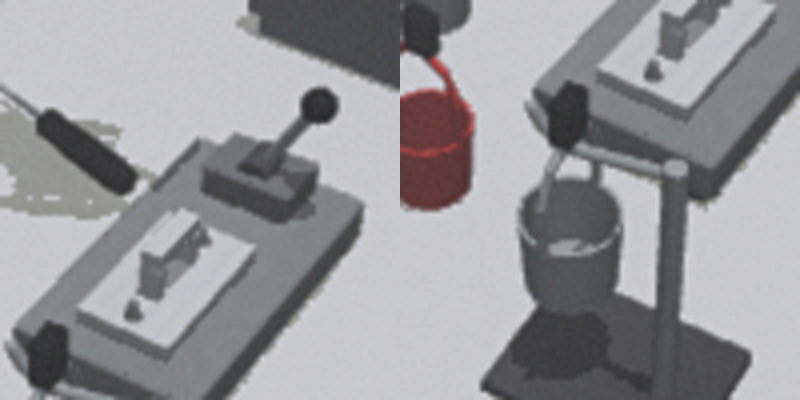

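The plate lies flush with the pin through it, at left crop (135,305). The lever knob is fully over at scene (389,156), about 1.0 rad. The can hangs on the hook, and the bystanders are unchanged.

```bash
python3 -c "
from bench import r
print(r.job_done(), r.sense()['clock'])"
```

```text
the job is handed in; nothing more can be done
the job is handed in; nothing more can be done
```

The job is done and handed in at about 20 s of the 64 s allowed. The hand-in gives no verdict, so what follows rests on my own checks.

- **Can:** I hung it by its handle on the hook and let go. The last picture shows it hanging upright and free.
- **Clamp plate:** I lowered it over both pins with only light side force. Contact came at 44 mm, which is the seat height, and it looks flush, with the one visible pin through its hole. I judged this from the contact height and the scene picture; I did not measure its tilt and yaw after letting go.
- **Lever:** I pushed it to its stop, felt as about 20 N at the wrist. The knob sits at scene (389,156), which matches about 1.0 rad.
- **Rest of the table:** Comparing the scene picture with the first one showed differences only at the moved parts, the arm and its shadow. The driver and beaker were partly in that shadow. The robot ended clear of everything.

No check failed. The position estimates from the different cameras disagreed by 2 to 4 mm, and I settled that with close wrist views.

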